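# Probe a keyway with the sprung depth gauge and mark its depth

## Task

The depth of the block's keyway has to be measured. First move the tall tin out of the gauge's lane, to one side and standing upright on the bench; then slide the block keyway-end first up against the gauge's stop so that the keyway lies under the probe, and push the gauge head down until its foot sits flat on the block. With the head left down, push the yellow rider down its scale until its lower edge is level with the red pointer, and leave everything like that without disturbing the other things on the bench.

Things in the scene. Friction and masses are not known exactly. Their poses are not given: they have to be found in the camera images.
- gauge: depth-gauge stand fixed to the bench. Origin on the bench straight below the probe; x is the way work is slid in (the lane is the 80 mm wide strip along -x from here), z up. A stop 80 mm wide (y), 32 mm high, has its face at x = +40 mm; behind it a green casting (x 52 to 127, y +-60 mm, 16 mm high) carries two columns, 160 mm high, at x = 92, y = +-42 mm
- gauge_head (a joint): how far the gauge head is pushed down its columns, m: 0 at the top (start), 0.045 with its foot flat on the 45 mm high block, limit 0.050. Friction of about 6 N holds it at any height and nothing lifts it again, so it stays down when released; 7 to 9 N push it down
- press_knob (a point): centre of the top of the black mushroom knob, 40 mm in diameter, on the head straight above the probe; 175 mm above the bench with the head up, 130 mm when seated on the block. Push here, straight down
- gauge_probe (a joint): how far the sprung probe (steel pin 8 mm in diameter, round tip) is pushed back into the head, m: 0 free, with the tip 34 mm below the foot; 0.034 with the tip level with the foot. With the foot flat on the block it is 34 mm minus the keyway's depth, and the red pointer shows it. Spring 1 to 2 N
- pointer (a point): middle of the free part of the red pointer, a thin level bar 3 mm high in front of the scale plate at gauge x = -1, y = -34 mm, rigidly carried by the probe: 22 mm above the foot's underside with the probe free, and it rises as the probe is pushed in. Not to be touched
- rider (a point): middle of the lower edge of the yellow rider, a block 16 (x) by 22 (y) by 40 (z) mm in front of the scale plate, next to the pointer, at gauge x = -3, y = -55 mm; its flat top, 40 mm above this point, is free to be pushed from above. It slides up and down the head (edge 22 to 62 mm above the foot's underside; starts 56 to 60) and stays where left: friction about 2.5 N
- key_block: loose aluminium block 100 (x) by 60 (y) by 45 (z) mm, 0.5 to 0.85 kg, origin at the centre of its underside, z up. A closed slot (the keyway), 18 mm in x by 48 mm in y, is sunk into its top, centred 10 mm towards the block's +x end; that end goes forward, against the stop. The depth of the slot, 6 to 30 mm, is not known beforehand
- keyway (a point): centre of the keyway's mouth on the block's top, 45 mm above its underside and 40 mm from the block's +x end: against the stop it lies straight under the probe
- tall_tin: loose white lidded tin with a grey lid, 47 mm in diameter, 80 mm high, 0.14 kg, origin at the centre of its underside; starts upright in the lane between the block and the gauge
- caliper: bystander, loose: steel vernier caliper lying flat, 71 by 200 by 14 mm, origin at the centre of its underside, left of the work
- screw_jar: bystander, loose: jar with a black lid, 63 mm in diameter, 76 mm high, origin at the centre of its underside, left of the work
- brass_bar: bystander, loose: brass hexagon bar 22 by 100 by 25 mm lying flat, origin at the centre of its underside, far left
- gauge_foot (a point): centre of the underside of the head's steel foot, 36 (x) by 80 (y) mm, at the probe; 90 mm above the bench with the head up. On the foot stands a dark barrel, 28 mm in diameter, topped by the black knob; beside it, at the gauge's -y side, an upright scale plate faces the work (x 7 to 11, y -71 to -11 mm, top 64 mm above this point)
Mind the look-alikes: they are no part of the job. Leave any green or orange look-alike of the tall_tin alone.

How it is judged:
On the way, in this order (a step that is already met when the one before it is completed fails the run):
1. the tin stands upright on the bench, clear of the lane to one side ((y of tall_tin in the frame of gauge above 0.062 m or y of tall_tin in the frame of gauge below -0.062 m) and angle between tall_tin's own z axis and vertical below 0.1 rad and height (world z) of tall_tin between -0.005 and 0.006 m), for 0.2 s.
2. the block is against the stop with its keyway under the probe, the head still up (x of keyway in the frame of gauge between -0.0045 and 0.0045 m and y of keyway in the frame of gauge between -0.017 and 0.017 m and value of joint gauge_head below 0.012 m), for 0.2 s.
3. the head is down, its foot flat on the block, the probe in the keyway (x of keyway in the frame of gauge between -0.0045 and 0.0045 m and y of keyway in the frame of gauge between -0.017 and 0.017 m and value of joint gauge_head between 0.0435 and 0.047 m and value of joint gauge_probe between 0.002 and 0.0295 m), for 0.3 s.
4. the rider is level with the pointer (value of joint gauge_head between 0.0435 and 0.047 m and value of joint gauge_probe between 0.002 and 0.0295 m and z of rider in the frame of pointer between -0.004 and 0.004 m), for 0.3 s.
At the end, for the whole second after the job is handed in: Tin upright on the bench, 62 mm or more to a side of the lane's centre line; keyway within 4.5 mm (along) and 17 mm (across) of the probe; head still down (0.0435 to 0.047), probe sprung in the keyway; lower edge of the yellow rider within 4 mm of the red pointer in height; all at rest (all of step 1 and all of step 4 and x of keyway in the frame of gauge between -0.0045 and 0.0045 m and y of keyway in the frame of gauge between -0.017 and 0.017 m and linear speed of each of key_block, tall_tin below 0.01 m/s); the robot touches nothing.
It fails at once if the tin is knocked over (angle between tall_tin's own z axis and vertical above 0.6 rad).
It fails at once if a bystander is moved by more than 25 mm (distance of any of caliper, screw_jar, brass_bar from where it was at the start of the episode above 0.025 m).
It also fails if it takes over 66 s, if anything falls off the work surface, if the arm or the gripper's body presses on something with over 40 N, if the wrist force passes 120 N, or if a joint passes its speed limit or range.

## Robot

A 6-joint arm with a two-finger parallel gripper is mounted at the origin on a cart in front of the work surface, level with it; the furniture and walls round the work are solid. World frame = base frame: x ahead of the robot, y to its left, z up, the work surface at z = 0. Lengths are in m, angles in rad, forces in N, time in s.
With the tool pointing down it reaches from about 0.25 to 0.775 m from the base axis. Payload 4 kg.
Tool frame: the origin (TCP) lies at the very end of the fingers, on their centre line; the grasp point (between the pads) lies 19 mm behind it (robot.hold_point_z is the distance from the TCP to the grasp point, in m); z points along the fingers, y is the line along which they close (so a half turn about z gives the same grasp; the last joint's range is limited). The gripper opens to 94 mm and grips with 3 to 60 N. Pads are 16 mm wide; open, the fingers measure 119 mm over their backs; the gripper's body (75 mm by 177 mm) begins 78 mm behind the grasp point.
Start: joints at [-1.44, 0.087, 1.371, -0, 1.684, -0.103], TCP at [0.127, -0.535, 0.206] pointing down, gripper open.
Joint ranges: [-3.1, 3.1], [-0.76, 2.03], [0.27, 2.55], [-1.08, 4.22], [0.17, 2.65], [-2.57, 2.57]. Speed limits (rad/s): [2.79, 2.79, 3.14, 3.14, 3.14, 3.14].

## Interface

Orientations are given as [roll, pitch, yaw] about the fixed x, y, z axes, in that order (R = Rz(yaw) Ry(pitch) Rx(roll)).
In Python, from bench import robot gives the robot as it stands.
- The arm moves only by the tool carry_out, never from a script. Its argument "steps" is a list of rows, each a list of 3 entries, a list of its own where there are three numbers: the shift along the tool's x, y, z in m, then the turn about the tool's z in units of 10 degrees (1.0 is 10 degrees), then the closure, from -1 (fully open) to 1 (shut). In form: [[[tx, ty, tz], roll, jaw], ...]. A call has 1 to 10 rows; each row is the pose to reach, as a shift and turn from the pose commanded when the call began, along the tool's axes at that moment; what a row does not reach only later rows make up. A row lasts 1/8 s, in which the tool goes at most 62.5 mm and 10.7 degrees, less where a joint would pass 70% of its speed; a pose out of reach is approached as far as the arm can. A call with a gripper value outside its range is refused whole. The fingers move at their own pace and stop on an object; the grip force is fixed at half the most. Time passes only in rows, so rows that repeat a pose let the fingers close. It gives the time, the measured TCP pose, the force, the opening and the grip force at its end, in the units of the state.
- robot.get_obs(): the state, without advancing time (a new reading comes with each control period).
- robot.snapshot(name): name is "scene" or "top" or "wrist"; returns a dict with "image" (420x560x3 uint8, red, green, blue), "z_map" (420x560 float32, m along the optical axis (not along the pixel's ray), 0 where there is no reading), "mtx" (3x3 intrinsics, pixels), "D" ([k1, k2, p1, p2, k3] as OpenCV has them; the pictures are not rectified), "R" (3x3) and "t" (3): a world point X has camera coordinates R X + t. Camera axes: x right, y down, z forward; pixel columns grow to the right and rows downward; lengths in m; the calibration is good to about 2 mm. A picture is of the moment at which its call begins.
- robot.close_job(): hands the job in; it is judged then, once.
The state is a dict: "time": time; "joint_positions": joint angles; "qvel": joint speeds; "joint_torque": joint torques, N m; "tool_pos": TCP position; "ee_rot": TCP orientation; "wrist_force": force on the tool from outside, world axes, zero at the start; "wrist_torque": the same for the moment, N m; "width": finger opening in m; "finger_force": force on a finger pad.
Only numpy, scipy, OpenCV 4.12 (cv2) and the standard library are available. Lean on these libraries where they do the work, as an engineer would, in place of code of your own. Each camera call takes 0.05 s, during which the arm holds its last target. There are 200 camera calls.

## Working session

There is one attempt and no reset: what is moved stays moved. The work goes in short steps, Python scripts to look and compute and a tool call to move; the robot and the scene stay as the last step left them, time stands still between calls to the robot, and variables do not carry over. Pictures are saved under pics/ and viewed, at most 10 in all, crops included, and the job is handed in when it is done.

Besides the shell and the picture viewer there is one more tool, called after "Call:" as a command line: name --argument value ..., lists and objects as JSON in quotes. carry_out: Moves the arm, as the interface text tells. Its arguments: {"type":"object","properties":{"steps":{"type":"array","items":{"type":"array"}}},"required":["steps"]}

```bash
mkdir -p pics; ls; cat > h.py <<'E'
import numpy as np, cv2
from bench import robot
def snap(n,f=None):
    s=robot.snapshot(n)
    if f: cv2.imwrite(f'pics/{f}.png',s['image'][:,:,::-1])
    return s
def cloud(s):
    H,W=s['z_map'].shape
    u,v=np.meshgrid(np.arange(W),np.arange(H))
    p=cv2.undistortPoints(np.stack([u,v],-1).reshape(-1,1,2).astype(float),s['mtx'],s['D']).reshape(H,W,2)
    z=s['z_map'][...,None]
    return (np.concatenate([p*z,z],-1)-s['t'])@s['R']   # world points
def st():
    o=robot.get_obs(); print({k:np.round(o[k],4).tolist() for k in('time','tool_pos','ee_rot','wrist_force','width','joint_positions')})
E
python3 - <<'E'
from h import *
a=snap('scene');b=snap('top')
for n,s in(('scene',a),('top',b)): cv2.imwrite(f'pics/{n}0.png',s['image'][:,:,::-1]); np.savez(f'{n}0.npz',**s); print(n,-s['R'].T@s['t'],s['mtx'][0])
st()
E
```

```text
pics
scene [-0.40490037  0.2813658   0.65277375] [403.4137459    0.         281.41825578]
top [ 0.0642559  -0.19082579  1.21940703] [407.56917478   0.         277.91401869]
{'time': 0.1, 'tool_pos': [0.1274, -0.5346, 0.2044], 'ee_rot': [-3.1396, -0.0002, 0.2338], 'wrist_force': [-0.1666, 0.5612, -0.4832], 'width': 0.094, 'joint_positions': [-1.4401, 0.0879, 1.3721, -0.0, 1.6836, -0.1031]}
```

View pics/top0.png

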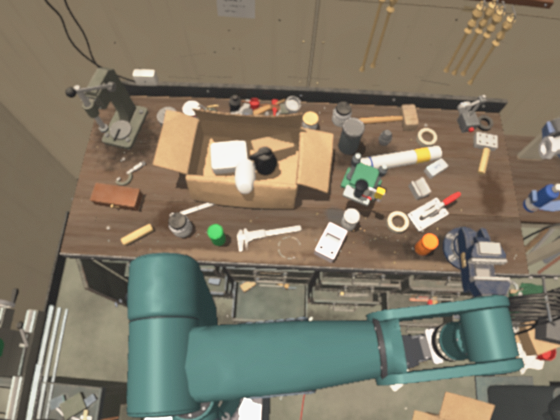

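View pics/scene0.png

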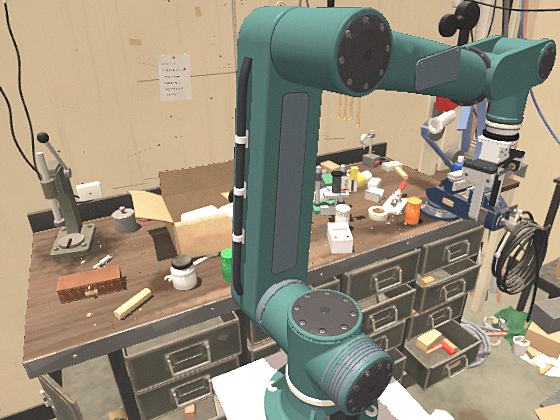

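The top view shows the block at (331,240), the tin at (351,216) and the gauge around (362,183). The look-alikes are green at (216,235) and orange at (427,244).

```bash
python3 - <<'E'
from h import *
s=dict(np.load('top0.npz'));P=cloud(s);im=s['image'];hsv=cv2.cvtColor(im,cv2.COLOR_RGB2HSV)
cv2.imwrite('pics/c1.png',cv2.resize(im[140:270,290:450,::-1],None,fx=5,fy=4.6,interpolation=cv2.INTER_CUBIC))
roi=np.zeros(im.shape[:2],bool);roi[150:265,300:400]=1
def rep(n,m):
    q=P[m&roi];print(n,len(q),np.median(q,0).round(4),q.min(0).round(3),q.max(0).round(3))
    return q
z=P[...,2];h,sa,v=[hsv[...,i].astype(int) for i in range(3)]
m=(z>.035)&(z<.055)&roi; m[:, :312]=0;m[:225]=0;m[:,352:]=0
q=rep('block',m); r=cv2.minAreaRect(q[:,:2].astype(np.float32));print(r, cv2.boxPoints(r))
m2=(z>.07)&(z<.09)&roi;m2[:205]=0;m2[228:]=0;m2[:,:340]=0;m2[:,365:]=0
q=rep('tin',m2);print(cv2.minEnclosingCircle(q[:,:2].astype(np.float32)))
q=rep('green',(h>50)&(h<85)&(sa>90)&(z<.03)); print(cv2.minAreaRect(q[:,:2].astype(np.float32)))
q=rep('green hi',(h>50)&(h<85)&(sa>90)&(z>.05));print(cv2.minAreaRect(q[:,:2].astype(np.float32)))
rep('yellow',(h>20)&(h<35)&(sa>120)&(z>.06))
rep('red',((h<8)|(h>172))&(sa>150)&(z>.05))
q=rep('knob',(v<60)&(z>.165)&(z<.185));
E
```

```text
block 569 [ 0.4308 -0.3436  0.0452] [ 0.38  -0.408  0.035] [ 0.491 -0.298  0.053]
((0.44693440198898315, -0.35053351521492004), (0.06290055066347122, 0.12432456016540527), 61.08781433105469) [[ 0.3773147  -0.3480104 ]
 [ 0.48614365 -0.40811738]
 [ 0.5165541  -0.35305664]
 [ 0.40772516 -0.29294965]]
tin 184 [ 0.5071 -0.4026  0.0785] [ 0.485 -0.427  0.07 ] [ 0.529 -0.381  0.085]
((0.5067741274833679, -0.4037008285522461), 0.023727884516119957)
green 33 [ 0.6487 -0.3974  0.015 ] [ 0.632 -0.41   0.011] [ 0.692 -0.387  0.022]
((0.6603834629058838, -0.4042339026927948), (0.01687227189540863, 0.06094924360513687), 68.7030029296875)
green hi 342 [ 0.6203 -0.4374  0.1344] [ 0.584 -0.475  0.126] [ 0.655 -0.39   0.14 ]
((0.6130449175834656, -0.43359196186065674), (0.06756964325904846, 0.07499641180038452), 68.10255432128906)
yellow 85 [ 0.5401 -0.4658  0.1845] [ 0.064 -0.48   0.11 ] [ 0.556 -0.191  1.219]
red 2 [ 0.5529 -0.4508  0.1149] [ 0.551 -0.454  0.115] [ 0.554 -0.448  0.115]
knob 52 [ 0.5675 -0.4209  0.1749] [ 0.549 -0.43   0.169] [ 0.577 -0.404  0.179]
```

View pics/c1.png

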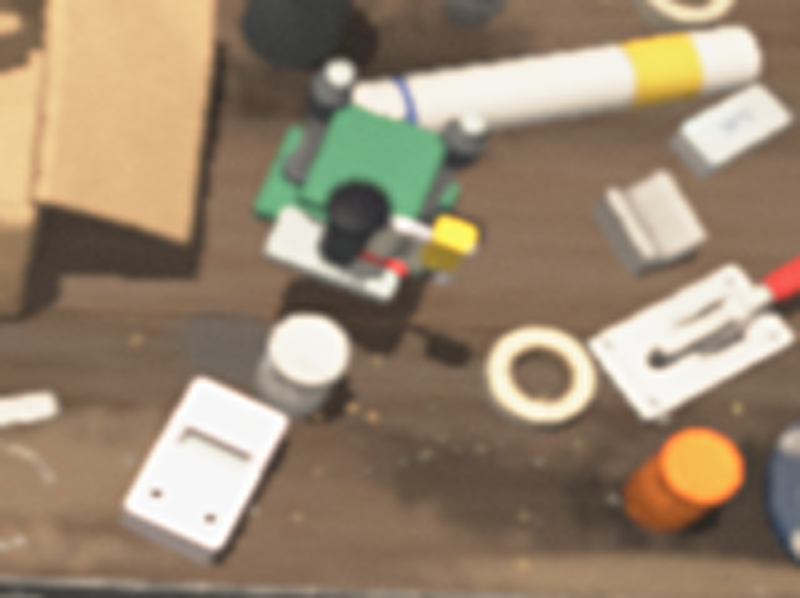

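```bash
cat >> h.py <<'E'
def ray(s,uv,z):
    p=cv2.undistortPoints(np.array(uv,float).reshape(-1,1,2),s['mtx'],s['D']).reshape(-1,2)
    d=np.c_[p,np.ones(len(p))]@s['R'];c=-s['R'].T@s['t'];return c+d*((z-c[2])/d[:,2])[:,None]
E
python3 - <<'E'
from h import *
s=dict(np.load('top0.npz'));im=s['image'];P=cloud(s);hsv=cv2.cvtColor(im,cv2.COLOR_RGB2HSV)
C=lambda l:[(290+(x-2)/5,140+(y-2)/4.6) for x,y in l]
print('cols',k:=ray(s,C([(341,74),(471,124)]),.16)); d=k[0]-k[1];print(np.hypot(*d[:2]),'gauge yaw',np.degrees(np.arctan2(-d[0],d[1])))
print('knob',ray(s,C([(360,208)]),.175))
print('foot',f:=ray(s,C([(283,205),(264,251),(389,299)]),.098)); d=f[1]-f[2];print(np.hypot(*d[:2]),np.degrees(np.arctan2(-d[0],d[1])))
b=ray(s,C([(200,377),(289,425),(212,555),(126,503)]),.045);print('blk',b,b.mean(0))
print(np.linalg.norm(b-np.roll(b,-1,0),axis=1),[np.degrees(np.arctan2(*(v[1::-1]))) for v in(b[0]-b[3],b[1]-b[2])])
v=hsv[...,2].astype(int)
m=((v>170)&(hsv[...,1]<45)&(abs(P[...,2]-.045)<.012)).astype(np.uint8);m[:,:305]=0;m[:,352:]=0;m[:218]=0;m[265:]=0
c=max(cv2.findContours(m,0,1)[0],key=cv2.contourArea);q=ray(s,c[:,0],.045)[:,:2].astype(np.float32);print(cv2.minAreaRect(q))
print('tin',ray(s,C([(307,348)]),.08))
E
```

```text
cols [[ 0.66719287 -0.4122997   0.16      ]
 [ 0.6349051  -0.48852499  0.16      ]]
0.08278161595274376 gauge yaw -22.956708328163188
knob [[ 0.5647307  -0.41703955  0.175     ]]
foot [[ 0.60142086 -0.38644145  0.098     ]
 [ 0.5674725  -0.37425822  0.098     ]
 [ 0.53702903 -0.44905358  0.098     ]]
0.08075363860847808 -22.147481191937388
blk [[ 0.49724402 -0.34205878  0.045     ]
 [ 0.46593363 -0.39643123  0.045     ]
 [ 0.37538083 -0.34904918  0.045     ]
 [ 0.40790579 -0.29751942  0.045     ]] [ 0.43661607 -0.34626465  0.045     ]
[0.06274316 0.10220014 0.06093595 0.09982522] [np.float64(-26.498439076495586), np.float64(-27.620960689777313)]
((0.43668705224990845, -0.3439023196697235), (0.05919690430164337, 0.10297811776399612), 64.3231430053711)
tin [[ 0.50751375 -0.40215191  0.08      ]]
```

```bash
cat >> h.py <<'E'
G=np.array([.566,-.417]);GY=np.radians(-22.6)
def g2w(x,y): c,s=np.cos(GY),np.sin(GY); return G+[c*x-s*y,s*x+c*y]
def w2g(p): c,s=np.cos(GY),np.sin(GY); d=np.asarray(p)[...,:2]-G; return np.stack([c*d[...,0]+s*d[...,1],-s*d[...,0]+c*d[...,1]],-1)
from scipy.spatial.transform import Rotation as Ro
def go(p,yaw):  # shift in tool axes and turn (10 deg units)
    o=robot.get_obs();R=Ro.from_euler('xyz',o['ee_rot'])
    d=R.inv().apply(np.array(p)-o['tool_pos']); t=-(yaw-o['ee_rot'][2]);t=(t+np.pi/2)%np.pi-np.pi/2
    print('shift',d.round(4),'roll',round(np.degrees(t)/10,3))
E
python3 - <<'E'
from h import *
print(w2g([.5072,-.4023]),w2g([.4366,-.3455]))
go([.47,-.387,.24],GY)
E
```

```text
[-0.0599339  -0.00902537] [-0.14694052  0.01628172]
shift [ 0.3675 -0.0642 -0.0354] roll 3.6
```

Call:
carry_out --steps '[[[0.05, -0.01, -0.01], 0.5, -1], [[0.11, -0.02, -0.02], 1.2, -1], [[0.17, -0.03, -0.025], 1.9, -1], [[0.23, -0.04, -0.03], 2.6, -1], [[0.29, -0.05, -0.035], 3.2, -1], [[0.34, -0.06, -0.035], 3.6, -1], [[0.3675, -0.064, -0.035], 3.6, -1], [[0.3675, -0.064, -0.035], 3.6, -1], [[0.3675, -0.064, -0.035], 3.6, -1]]'

```text
time: 1.23
tool_pos: [0.4693, -0.3879, 0.24]
ee_rot: [3.141, 0.001, -0.395]
wrist_force: [-0.7, -0.8, -0.3]
width: 0.0942
finger_force: 0.0
```

```bash
python3 - <<'E'
from h import *
s=snap('wrist','w1');np.savez('w1.npz',**s);st();print(-s['R'].T@s['t'])
E
```

```text
{'time': 1.275, 'tool_pos': [0.469, -0.3882, 0.2403], 'ee_rot': [3.1412, 0.0009, -0.3959], 'wrist_force': [0.3272, -0.6354, 0.4166], 'width': 0.0942, 'joint_positions': [-0.7841, 0.2169, 1.1555, -0.0007, 1.7699, 1.1824]}
[ 0.54321674 -0.41800747  0.41979074]
```

View pics/w1.png

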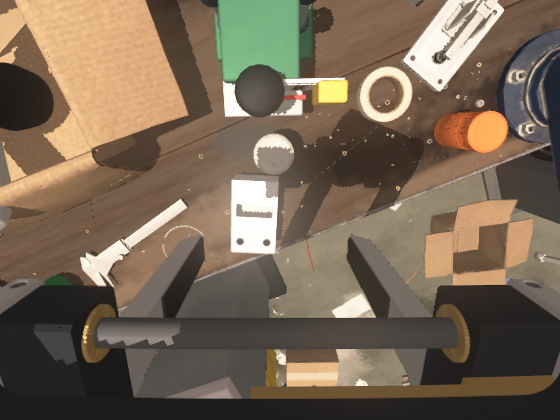

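The wrist view shows the knob at (259,90), tin lid at (274,154), block top from (232,177) to (278,252), and rider at (333,91).

```bash
python3 - <<'E'
from h import *
s=dict(np.load('w1.npz'));P=cloud(s);g=w2g(P);z=P[...,2];im=s['image']
def box(m,n):
    m=cv2.morphologyEx(m.astype(np.uint8),cv2.MORPH_OPEN,np.ones((3,3)))
    cs=cv2.findContours(m,0,1)[0]
    c=max(cs,key=cv2.contourArea);q=g[c[:,0,1],c[:,0,0]].astype(np.float32)
    print(n,cv2.minAreaRect(q),'circ',cv2.minEnclosingCircle(q))
W=np.zeros(z.shape,bool);W[0:290,190:350]=1
box(W&(abs(z-.045)<.004)&(g[...,0]<-.07),'block')
box(W&(abs(z-.08)<.005)&(g[...,0]<-.03),'tin')
box(W&(abs(z-.175)<.006),'knob')
box(W&(z>.088)&(z<.104)&(g[...,0]<.03),'foot')
hsv=cv2.cvtColor(im,cv2.COLOR_RGB2HSV)
y=W&(abs(hsv[...,0].astype(int)-27)<6)&(hsv[...,1]>150);y[:,:300]=0;box(y,'rider');print('rider z',np.percentile(z[y],[10,50,90]))
b=ray(s,[(233,116),(301,116)],.098);print('foot front',w2g(b))
f=W&(z>.125)&(z<.145)&(g[...,0]>.03);box(f,'green head')
E
```

```text
block ((-0.14361439645290375, 0.018658168613910675), (0.060116712003946304, 0.10051881521940231), 87.08050537109375) circ ((-0.14366786181926727, 0.018832379952073097), 0.058306626975536346)
tin ((-0.056087806820869446, -0.007880020886659622), (0.044829972088336945, 0.045298021286726), 89.5233154296875) circ ((-0.05662450194358826, -0.008169234730303288), 0.023394156247377396)
knob ((0.0023225154727697372, 0.002619383856654167), (0.03879717364907265, 0.039559364318847656), 86.47297668457031) circ ((0.00243498757481575, 0.002845760900527239), 0.020124176517128944)Traceback (most recent call last):
  File "<stdin>", line 12, in <module>
  File "<stdin>", line 6, in box
ValueError: max() iterable argument is empty
```

```bash
python3 - <<'E'
from h import *
s=dict(np.load('w1.npz'));P=cloud(s);g=w2g(P);z=P[...,2];im=s['image']
hsv=cv2.cvtColor(im,cv2.COLOR_RGB2HSV).astype(int)
gr=(abs(hsv[...,0]-70)<14)&(hsv[...,1]>70);gr[:,:200]=0;gr[110:]=0;gr[:,330:]=0
hi=gr&(z>.1)
print('head z',np.median(z[hi]))
for u in (225,230,290,295): # front edge of the green head
    v=np.where(hi[:,u])[0].max();print(u,v,g[v,u],z[v,u])
fr=[(u,v) for u in range(228,300,3) for v in [np.where((g[:,u,0]<.03)&(z[:,u]>.07)&(z[:,u]<.12))[0]] if len(v) for v in [v.max()]]
q=np.array([g[v,u] for u,v in fr]);print(np.median([z[v,u] for u,v in fr]),q[::4].round(4).tolist(),'deg',np.degrees(np.polyfit(q[:,1],q[:,0],1)[0]))
y=(abs(hsv[...,0]-27)<6)&(hsv[...,1]>150);y[:,:310]=0;y[:,350:]=0;y[110:]=0;y[:70]=0
t=y&(z>np.median(z[y])-.005);print('rider top',z[t].mean(),g[t].mean(0),g[t].min(0),g[t].max(0))
E
```

```text
head z 0.13460241327530845
225 80 [0.01502026 0.03516283] 0.13498970058609006
230 80 [0.01497129 0.03064817] 0.1352470637257444
290 77 [ 0.01759703 -0.02300373] 0.1337991422064295
295 76 [ 0.0184159  -0.02745937] 0.1339634209153907
0.07924887568765371 [[-0.0165, 0.0387], [-0.0155, 0.0261], [-0.0649, 0.0135], [-0.0772, -0.0003], [-0.0788, -0.0141], [-0.0683, -0.0279]] deg 39.94625602923658
rider top 0.18827716840861689 [-0.00617301 -0.05544239] [-0.00687394 -0.06207726] [-0.00545201 -0.04299692]
```

```bash
python3 - <<'E'
from h import *
s=dict(np.load('w1.npz'));im=s['image']
print(s['R'].round(3))
g=cv2.cvtColor(im,cv2.COLOR_RGB2GRAY)
cv2.imwrite('pics/c2.png',cv2.resize(im[0:190,190:370,::-1],None,fx=4,fy=3.15,interpolation=cv2.INTER_CUBIC))
for z,n,p in((.098,'foot',[(234,116),(301,116)]),(.045,'blk L/R',[(231.5,252),(232,178),(275,252),(279,178)])):
    q=w2g(ray(s,p,z));print(n,q.round(4).tolist())
E
```

```text
[[-0.385 -0.923  0.   ]
 [-0.888  0.37   0.275]
 [-0.254  0.105 -0.962]]
foot [[-0.0154, 0.0331], [-0.0155, -0.0366]]
blk L/R [[-0.1939, 0.0504], [-0.0907, 0.0456], [-0.1938, -0.0094], [-0.0908, -0.0146]]
```

View pics/c2.png

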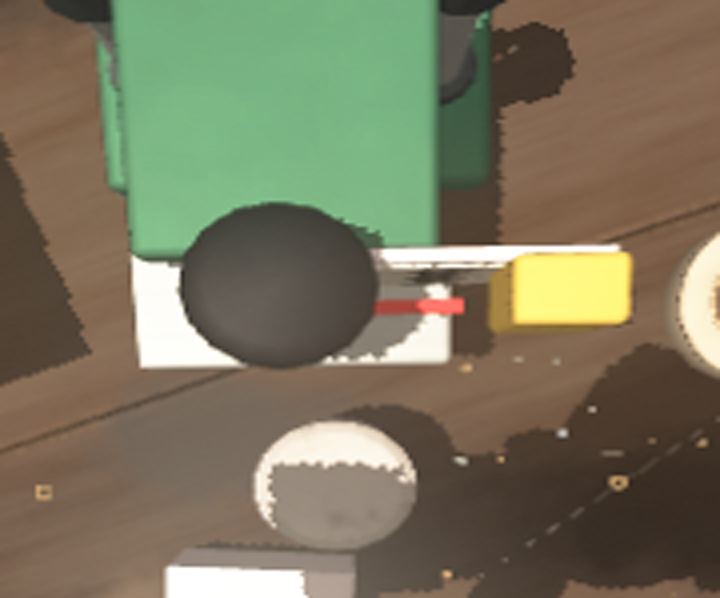

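```bash
sed -i 's/^G=.*/G=np.array([.568,-.416]);GY=np.radians(-21.5)/' h.py; python3 - <<'E'
from h import *
print(w2g([.509,-.4025]),w2g([.4385,-.344]))
go([.5053,-.4010,.035],GY)
E
```

```text
[-0.0598424  -0.00906294] [-0.14687716  0.01952816]
shift [ 0.0386 -0.0023  0.2052] roll -0.118
```

Call:
carry_out --steps '[[[0.0386, -0.002, 0.02], -0.12, -1], [[0.0386, -0.002, 0.07], -0.12, -1], [[0.0386, -0.002, 0.12], -0.12, -1], [[0.0386, -0.002, 0.17], -0.12, -1], [[0.0386, -0.002, 0.205], -0.12, -1], [[0.0386, -0.002, 0.205], -0.12, -1], [[0.0386, -0.002, 0.205], -0.12, 0.2], [[0.0386, -0.002, 0.205], -0.12, 0.2], [[0.0386, -0.002, 0.205], -0.12, 0.2], [[0.0386, -0.002, 0.205], -0.12, 0.2]]'

```text
time: 2.52
tool_pos: [0.5069, -0.401, 0.0365]
ee_rot: [3.141, -0.002, -0.373]
wrist_force: [-0.4, 0.3, -0.5]
width: 0.057
finger_force: 0.0
```

```bash
python3 - <<'E'
from h import *
st(); go([*g2w(-.09,-.1),.04],GY); print(g2w(-.09,-.1))
E
```

```text
{'time': 2.525, 'tool_pos': [0.5069, -0.401, 0.0365], 'ee_rot': [3.1409, -0.0015, -0.3735], 'wrist_force': [-0.4204, 0.2859, -0.4707], 'width': 0.057, 'joint_positions': [-0.7569, 0.3813, 1.3562, -0.0001, 1.4025, 1.1874]}
shift [-0.0278  0.0915 -0.0035] roll 0.01
[ 0.4476123  -0.47605665]
```

Call:
carry_out --steps '[[[0, 0, 0], 0, 0.3], [[0, 0, 0], 0, 0.3], [[0, 0, 0], 0, 0.3]]'

```text
time: 2.9
tool_pos: [0.5066, -0.4008, 0.0357]
ee_rot: [3.141, -0.0, -0.374]
wrist_force: [1.5, -0.0, 2.0]
width: 0.0456
finger_force: 30.0
```

Call:
carry_out --steps '[[[-0.005, 0.012, 0], 0, 0.3], [[-0.01, 0.027, 0], 0, 0.3], [[-0.015, 0.042, 0], 0, 0.3], [[-0.02, 0.057, 0], 0, 0.3], [[-0.025, 0.072, 0], 0, 0.3], [[-0.027, 0.085, 0], 0, 0.3], [[-0.027, 0.091, 0], 0, 0.3], [[-0.027, 0.091, 0], 0, 0.3], [[-0.027, 0.091, 0], 0, -1], [[-0.027, 0.091, 0], 0, -1]]'

```text
time: 4.15
tool_pos: [0.4478, -0.4755, 0.0346]
ee_rot: [3.141, 0.001, -0.373]
wrist_force: [-0.5, -0.1, -0.1]
width: 0.0624
finger_force: 0.0
```

Call:
carry_out --steps '[[[0, 0, 0], 0, -1], [[0, 0, 0], 0, -1], [[0, 0, -0.02], 0, -1], [[0, 0, -0.06], 0, -1], [[0, 0, -0.11], 0, -1], [[0, 0, -0.16], 0, -1], [[0, 0, -0.2], 0, -1], [[0, 0, -0.2], 0, -1]]'

```text
time: 5.15
tool_pos: [0.4494, -0.4771, 0.2429]
ee_rot: [3.135, -0.01, -0.373]
wrist_force: [-0.3, -0.0, 0.3]
width: 0.0941
finger_force: 0.0
```

```bash
python3 - <<'E'
from h import *
st(); s=snap('wrist','w2');P=cloud(s);g=w2g(P);z=P[...,2];np.savez('w2.npz',**s)
for n,h,t in(('blk',.045,.004),('tin',.08,.005)):
    m=(abs(z-h)<t)&(abs(g[...,1])<.15)&(g[...,0]>-.25)&(g[...,0]<-.03)
    m=cv2.morphologyEx(m.astype(np.uint8),cv2.MORPH_OPEN,np.ones((3,3)))
    for c in cv2.findContours(m,0,1)[0]:
        if cv2.contourArea(c)>300: q=g[c[:,0,1],c[:,0,0]].astype(np.float32);print(n,cv2.minAreaRect(q),cv2.minEnclosingCircle(q))
E
```

```text
{'time': 5.15, 'tool_pos': [0.4494, -0.4771, 0.2429], 'ee_rot': [3.1353, -0.0105, -0.3735], 'wrist_force': [-0.2703, -0.0017, 0.3125], 'width': 0.0941, 'joint_positions': [-0.9017, 0.3149, 1.0297, -0.0001, 1.7848, 1.0426]}
blk ((-0.1442960947751999, 0.020222658291459084), (0.06134595721960068, 0.1002235859632492), 86.1178970336914) ((-0.14439131319522858, 0.020157860592007637), 0.05800211802124977)
tin ((-0.08564598858356476, -0.10050997883081436), (0.04540029168128967, 0.046450402587652206), 89.14163970947266) ((-0.08561296761035919, -0.10043004900217056), 0.023361649364233017)
```

View pics/w2.png

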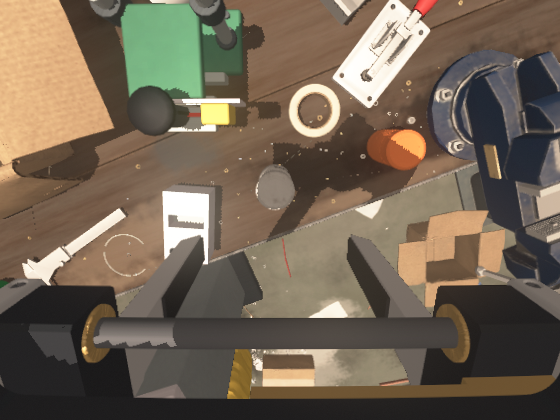

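```bash
python3 - <<'E'
from h import *
b=g2w(-.1455,.0198);y=GY-np.radians(3.8)
p=b-.036*np.array([np.cos(y),np.sin(y)]);print(p)
go([*p,.025],y)
E
```

```text
[ 0.407334   -0.32886692]
shift [-0.0935 -0.1228  0.2133] roll 0.39
```

Call:
carry_out --steps '[[[-0.03, -0.04, 0], 0.39, -1], [[-0.06, -0.08, 0], 0.39, -1], [[-0.09, -0.12, 0.03], 0.39, -1], [[-0.0935, -0.123, 0.06], 0.39, -1], [[-0.0935, -0.123, 0.09], 0.39, -1], [[-0.0935, -0.123, 0.12], 0.39, -1], [[-0.0935, -0.123, 0.12], 0.39, -1], [[-0.0935, -0.123, 0.12], 0.39, -1]]'

```text
time: 6.2
tool_pos: [0.406, -0.327, 0.1158]
ee_rot: [3.141, 0.0, -0.442]
wrist_force: [-0.6, -0.6, 0.7]
width: 0.094
finger_force: 0.0
```

```bash
python3 - <<'E'
from h import *
st();go([.4073,-.3289,.025],GY-np.radians(3.8))
E
```

```text
{'time': 6.2, 'tool_pos': [0.406, -0.327, 0.1158], 'ee_rot': [3.1415, 0.0001, -0.4417], 'wrist_force': [-0.6372, -0.5506, 0.655], 'width': 0.094, 'joint_positions': [-0.7867, 0.0588, 1.58, -0.0001, 1.5028, 1.2258]}
shift [0.002  0.0012 0.0908] roll -0.001
```

Call:
carry_out --steps '[[[0.002, 0.001, 0.03], 0, -1], [[0.002, 0.001, 0.06], 0, -1], [[0.002, 0.001, 0.09], 0, -1], [[0.002, 0.001, 0.09], 0, -1], [[0.002, 0.001, 0.09], 0, 0.2], [[0.002, 0.001, 0.09], 0, 0.2], [[0.002, 0.001, 0.09], 0, 0.2], [[0.002, 0.001, 0.09], 0, 0.2], [[0.002, 0.001, 0.09], 0, 0.2], [[0.002, 0.001, 0.09], 0, 0.2]]'

```text
time: 7.45
tool_pos: [0.4077, -0.3292, 0.0263]
ee_rot: [3.141, -0.001, -0.442]
wrist_force: [-0.9, 0.2, 4.8]
width: 0.0599
finger_force: 30.0
```

```bash
python3 - <<'E'
from h import *
st();o=robot.get_obs();print(w2g(o['tool_pos']));go([*g2w(-.086,0),o['tool_pos'][2]],GY)
E
```

```text
{'time': 7.45, 'tool_pos': [0.4077, -0.3292, 0.0263], 'ee_rot': [3.1407, -0.0013, -0.4417], 'wrist_force': [-0.8927, 0.1763, 4.8146], 'width': 0.0599, 'joint_positions': [-0.7872, 0.1356, 1.6837, -0.0004, 1.3208, 1.2253]}
[-0.18101279  0.02201622]
shift [0.0963 0.0157 0.0001] roll -0.381
```

Call:
carry_out --steps '[[[0.01, 0.002, 0], -0.1, 0.2], [[0.025, 0.005, 0], -0.2, 0.2], [[0.04, 0.008, 0], -0.3, 0.2], [[0.055, 0.011, 0], -0.38, 0.2], [[0.07, 0.014, 0], -0.38, 0.2], [[0.085, 0.016, 0], -0.38, 0.2], [[0.095, 0.016, 0], -0.38, 0.2], [[0.095, 0.016, 0], -0.38, 0.2], [[0.095, 0.016, 0], -0.38, -0.6], [[0.095, 0.016, 0], -0.38, -0.6]]'

```text
time: 8.7
tool_pos: [0.4864, -0.3834, 0.0247]
ee_rot: [-3.141, 0.001, -0.375]
wrist_force: [0.4, -0.3, -0.4]
width: 0.0741
finger_force: 0.0
```

Call:
carry_out --steps '[[[0, 0, 0], 0, -0.7], [[-0.015, 0, 0], 0, -0.7], [[-0.03, 0, 0], 0, -0.7], [[-0.04, 0, 0], 0, -0.7], [[-0.045, 0, 0], 0, 0.3], [[-0.045, 0, 0], 0, 0.3], [[-0.045, 0, 0], 0, 0.3], [[-0.045, 0, 0], 0, 0.3], [[-0.045, 0, 0], 0, 0.3]]'

```text
time: 9.82
tool_pos: [0.4447, -0.3673, 0.0254]
ee_rot: [3.142, -0.0, -0.375]
wrist_force: [0.2, 0.9, -0.0]
width: 0.0343
finger_force: 0.0
```

```bash
python3 - <<'E'
from h import *
st(); print(w2g(robot.get_obs()['tool_pos']));s=snap('wrist','w3');np.savez('w3.npz',**s);P=cloud(s);g=w2g(P);z=P[...,2]
cv2.imwrite('pics/c3.png',s['image'][:,:,::-1])
m=(abs(z-.045)<.005)&(abs(g[...,1])<.05)&(g[...,0]<-.03)&(g[...,0]>-.12)
print(m.sum(),g[m].min(0),g[m].max(0)) if m.any() else 0
E
```

```text
{'time': 9.825, 'tool_pos': [0.4447, -0.3673, 0.0254], 'ee_rot': [3.1415, -0.0001, -0.3752], 'wrist_force': [0.2286, 0.8506, -0.011], 'width': 0.0343, 'joint_positions': [-0.7886, 0.248, 1.5524, -0.0, 1.3411, 1.1574]}
[-0.13253626  0.00014487]
12905 [-0.1048978  -0.02964583] [-0.03000517  0.03087359]
```

View pics/w3.png

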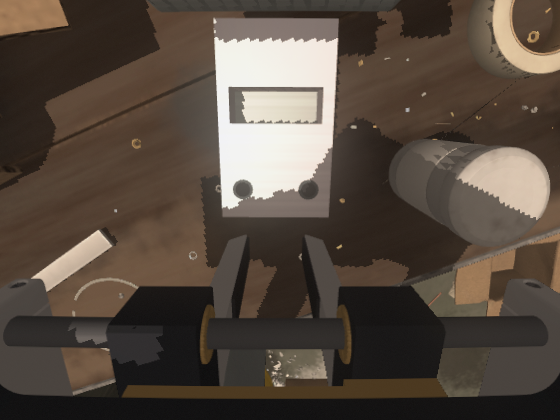

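The block is square and in line with the fingers (keyway at (276,105), rear edge at row 216). The tin stands clear at (490,190).

Call:
carry_out --steps '[[[0.01, 0, 0], 0, 0.3], [[0.018, 0, 0], 0, 0.3], [[0.025, 0, 0], 0, 0.3], [[0.032, 0, 0], 0, 0.3], [[0.039, 0, 0], 0, 0.3], [[0.045, 0, 0], 0, 0.3], [[0.05, 0, 0], 0, 0.3], [[0.054, 0, 0], 0, 0.3], [[0.056, 0, 0], 0, 0.3], [[0.056, 0, 0], 0, 0.3]]'

```text
time: 11.12
tool_pos: [0.4945, -0.3871, 0.0256]
ee_rot: [3.141, 0.006, -0.375]
wrist_force: [-6.1, 3.5, 6.3]
width: 0.0329
finger_force: 3.8
```

Call:
carry_out --steps '[[[0.002, 0, 0], 0, 0.3], [[0.003, 0, 0], 0, 0.3], [[0.004, 0, 0], 0, 0.3], [[0.004, 0, 0], 0, 0.3]]'

```text
time: 11.62
tool_pos: [0.498, -0.3885, 0.0257]
ee_rot: [3.142, 0.007, -0.375]
wrist_force: [-7.3, 3.6, 5.3]
width: 0.0328
finger_force: 4.1
```

```bash
python3 - <<'E'
from h import *
st(); print(w2g(robot.get_obs()['tool_pos']));s=snap('wrist','w4');np.savez('w4.npz',**s)
P=cloud(s);g=w2g(P);z=P[...,2]
m=(abs(z-.045)<.005)&(abs(g[...,1])<.05)&(g[...,0]<.1)&(g[...,0]>-.12)
print(m.sum(),g[m].min(0),g[m].max(0)) if m.any() else 0
E
```

```text
{'time': 11.625, 'tool_pos': [0.498, -0.3885, 0.0257], 'ee_rot': [3.1416, 0.0068, -0.3754], 'wrist_force': [-7.2874, 3.5954, 5.3054], 'width': 0.0328, 'joint_positions': [-0.7509, 0.3656, 1.4002, -0.0026, 1.382, 1.1958]}
[-7.52368935e-02 -7.98049458e-05]
```

Call:
carry_out --steps '[[[0.001, 0, 0], 0, 0.3], [[0.002, 0, 0], 0, 0.3], [[0.003, 0, 0], 0, 0.3], [[0.003, 0, 0], 0, 0.3]]'

```text
time: 12.18
tool_pos: [0.5007, -0.3896, 0.0256]
ee_rot: [3.142, 0.007, -0.375]
wrist_force: [-7.4, 2.9, 6.6]
width: 0.0328
finger_force: 4.1
```

Call:
carry_out --steps '[[[0.001, 0, 0], 0, 0.3], [[0.002, 0, 0], 0, 0.3], [[0.002, 0, 0], 0, 0.3]]'

```text
time: 12.55
tool_pos: [0.5026, -0.3903, 0.0256]
ee_rot: [3.142, 0.007, -0.375]
wrist_force: [-7.7, 2.9, 4.7]
width: 0.0331
finger_force: 4.1
```

Call:
carry_out --steps '[[[0.001, 0, 0], 0, 0.3], [[0.002, 0, 0], 0, 0.3], [[0.002, 0, 0], 0, 0.3]]'

```text
time: 12.92
tool_pos: [0.5044, -0.391, 0.0256]
ee_rot: [3.142, 0.007, -0.375]
wrist_force: [-7.5, 2.9, 4.0]
width: 0.0328
finger_force: 4.2
```

Call:
carry_out --steps '[[[0.001, 0, 0], 0, 0.3], [[0.002, 0, 0], 0, 0.3], [[0.002, 0, 0], 0, 0.3]]'

```text
time: 13.3
tool_pos: [0.5044, -0.391, 0.0256]
ee_rot: [-3.141, 0.012, -0.375]
wrist_force: [-11.8, 5.2, 9.0]
width: 0.0326
finger_force: 6.7
```

Call:
carry_out --steps '[[[0.001, 0, 0], 0, 0.3], [[0.002, 0, 0], 0, 0.3], [[0.002, 0, 0], 0, 0.3]]'

```text
time: 13.68
tool_pos: [0.5044, -0.391, 0.0257]
ee_rot: [-3.141, 0.016, -0.376]
wrist_force: [-16.8, 6.8, 12.3]
width: 0.0328
finger_force: 9.2
```

```bash
python3 - <<'E'
from h import *
st(); s=snap('wrist','w5');s2=snap('scene')
cv2.imwrite('pics/c5.png',np.hstack([cv2.resize(s['image'],(400,300)),cv2.resize(s2['image'][140:240,270:400],(400,300),interpolation=2)])[:,:,::-1])
E
```

```text
{'time': 13.675, 'tool_pos': [0.5044, -0.391, 0.0257], 'ee_rot': [-3.1411, 0.0161, -0.3756], 'wrist_force': [-16.8399, 6.8232, 12.3284], 'width': 0.0328, 'joint_positions': [-0.7453, 0.3859, 1.3728, -0.0054, 1.3981, 1.2021]}
```

View pics/c5.png

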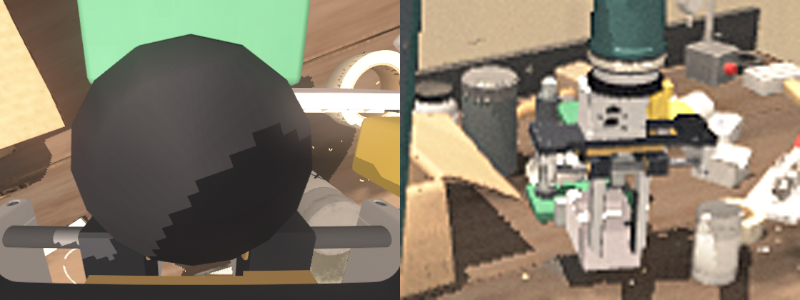

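The block is seated: the TCP stopped at gauge x = -68 mm with the force rising. Next I retreat and go over the knob.

Call:
carry_out --steps '[[[-0.005, 0, 0], 0, 0.3], [[-0.02, 0, 0], 0, 0.3], [[-0.04, 0, 0], 0, 0.3], [[-0.05, 0, -0.03], 0, 0.3], [[-0.05, 0, -0.08], 0, 1], [[-0.05, 0, -0.13], 0, 1], [[-0.05, 0, -0.18], 0, 1], [[-0.05, 0, -0.21], 0, 1], [[-0.05, 0, -0.21], 0, 1], [[-0.05, 0, -0.21], 0, 1]]'

```text
time: 15.02
tool_pos: [0.4639, -0.3745, 0.2335]
ee_rot: [-3.141, 0.002, -0.375]
wrist_force: [0.4, 0.1, -0.1]
width: 0.0
finger_force: 0.0
```

```bash
python3 - <<'E'
from h import *
st(); s=snap('wrist','w6');np.savez('w6.npz',**s);P=cloud(s);g=w2g(P);z=P[...,2]
for n,h in(('knob',.175),('blk',.045)):
    m=(abs(z-h)<.006)&(abs(g[...,1])<.05)&(g[...,0]<.1)&(g[...,0]>-.1)
    m=cv2.morphologyEx(m.astype(np.uint8),cv2.MORPH_OPEN,np.ones((3,3)))
    c=max(cv2.findContours(m,0,1)[0],key=cv2.contourArea);q=g[c[:,0,1],c[:,0,0]].astype(np.float32);print(n,cv2.minAreaRect(q),cv2.minEnclosingCircle(q),np.median(z[m>0]))
hsv=cv2.cvtColor(s['image'],cv2.COLOR_RGB2HSV).astype(int)
y=(abs(hsv[...,0]-27)<6)&(hsv[...,1]>150)&(abs(g[...,1]+.055)<.03)&(abs(g[...,0])<.04)
t=y&(z>np.percentile(z[y],90)-.006);print('rider',z[t].mean(),g[t].mean(0),g[t].min(0),g[t].max(0))
go([*g2w(.001,.001),.19],GY)
E
```

```text
{'time': 15.025, 'tool_pos': [0.4639, -0.3745, 0.2335], 'ee_rot': [-3.1405, 0.0025, -0.3752], 'wrist_force': [0.3561, 0.1462, -0.1176], 'width': 0.0, 'joint_positions': [-0.7743, 0.1898, 1.2006, 0.0, 1.7538, 1.1717]}
knob ((0.0005246130749583244, 0.0012939386069774628), (0.039257533848285675, 0.038520246744155884), 78.81237030029297) ((0.0010343033354729414, 0.0010990116279572248), 0.020062757655978203) 0.17516683671358824
blk ((-0.03668056055903435, 0.0004163570702075958), (0.04307445138692856, 0.06010042130947113), 0.055334318429231644) ((-0.03663720190525055, 0.00021039694547653198), 0.03638717159628868) 0.0456691688368695
rider 0.18777676691278075 [-0.00581615 -0.0550948 ] [-0.0093628  -0.06400283] [ 0.00445274 -0.04289058]
shift [ 0.1136 -0.0004  0.0423] roll 0.0
```

Call:
carry_out --steps '[[[0.03, 0, 0], 0, 1], [[0.07, 0, 0], 0, 1], [[0.1, 0, 0], 0, 1], [[0.1136, 0, 0.01], 0, 1], [[0.1136, 0, 0.03], 0, 1], [[0.1136, 0, 0.043], 0, 1], [[0.1136, 0, 0.052], 0, 1], [[0.1136, 0, 0.056], 0, 1], [[0.1136, 0, 0.06], 0, 1], [[0.1136, 0, 0.064], 0, 1]]'

```text
time: 16.32
tool_pos: [0.5699, -0.4168, 0.1735]
ee_rot: [3.141, -0.002, -0.375]
wrist_force: [-2.0, 1.8, 6.6]
width: 0.0007
finger_force: 3.0
```

Call:
carry_out --steps '[[[0, 0, 0.004], 0, 1], [[0, 0, 0.008], 0, 1], [[0, 0, 0.012], 0, 1], [[0, 0, 0.016], 0, 1], [[0, 0, 0.02], 0, 1], [[0, 0, 0.024], 0, 1], [[0, 0, 0.028], 0, 1], [[0, 0, 0.031], 0, 1], [[0, 0, 0.034], 0, 1], [[0, 0, 0.034], 0, 1]]'

```text
time: 17.58
tool_pos: [0.5699, -0.4168, 0.1402]
ee_rot: [3.14, -0.002, -0.375]
wrist_force: [-2.5, 1.5, 5.3]
width: 0.0006
finger_force: 2.7
```

Call:
carry_out --steps '[[[0, 0, 0.002], 0, 1], [[0, 0, 0.004], 0, 1], [[0, 0, 0.006], 0, 1], [[0, 0, 0.008], 0, 1], [[0, 0, 0.009], 0, 1], [[0, 0, 0.01], 0, 1], [[0, 0, 0.01], 0, 1]]'

```text
time: 18.45
tool_pos: [0.5699, -0.4168, 0.131]
ee_rot: [3.14, -0.003, -0.375]
wrist_force: [-3.4, 1.0, 8.1]
width: 0.0005
finger_force: 3.7
```

Call:
carry_out --steps '[[[0, 0, 0.001], 0, 1], [[0, 0, 0.002], 0, 1], [[0, 0, 0.002], 0, 1]]'

```text
time: 18.82
tool_pos: [0.57, -0.4168, 0.1303]
ee_rot: [3.14, -0.004, -0.375]
wrist_force: [-3.7, 2.8, 11.0]
width: 0.0003
finger_force: 5.2
```

Contact with the block is showing in the force. I press slightly more to be sure, then lift.

Call:
carry_out --steps '[[[0, 0, 0.001], 0, 1], [[0, 0, 0.003], 0, 1], [[0, 0, 0.003], 0, 1], [[0, 0, 0.003], 0, 1]]'

```text
time: 19.32
tool_pos: [0.57, -0.4168, 0.1302]
ee_rot: [3.139, -0.005, -0.375]
wrist_force: [-5.7, 5.1, 17.4]
width: 0.0008
finger_force: 8.7
```

Call:
carry_out --steps '[[[0, 0, -0.005], 0, 1], [[0, 0, -0.02], 0, 1], [[-0.01, 0, -0.05], 0, 1], [[-0.04, 0.0, -0.07], 0, 1], [[-0.08, 0.0, -0.08], 0, 1], [[-0.12, 0.0, -0.06], 0, 1], [[-0.14, 0.0, -0.05], 0, 1], [[-0.14, 0.0, -0.05], 0, 1], [[-0.14, 0.0, -0.05], 0, 1]]'

```text
time: 20.45
tool_pos: [0.4405, -0.3659, 0.1733]
ee_rot: [3.141, -0.002, -0.375]
wrist_force: [0.4, 0.3, -0.8]
width: 0.0006
finger_force: 0.0
```

```bash
python3 - <<'E'
from h import *
st(); s=snap('wrist');np.savez('w7.npz',**s);P=cloud(s);g=w2g(P);z=P[...,2];im=s['image']
m=(z>.115)&(z<.14)&(np.hypot(*np.moveaxis(g-[.001,.001],-1,0))<.018);print('knob z',np.median(z[m]),m.sum())
hsv=cv2.cvtColor(im,cv2.COLOR_RGB2HSV).astype(int)
near=(abs(g[...,1]+.045)<.04)&(abs(g[...,0])<.04)&(z>.05)&(z<.2)
y=(abs(hsv[...,0]-27)<6)&(hsv[...,1]>150)&near
r=((hsv[...,0]<8)|(hsv[...,0]>172))&(hsv[...,1]>130)&near
for n,k in(('y',y),('r',r)):
    if k.any():
        v,u=np.where(k);print(n,k.sum(),u.min(),u.max(),v.min(),v.max(),np.percentile(z[k],[5,25,50,75,95]).round(4),g[k].mean(0).round(4))
v,u=np.where(y);cu,cv=int(u.mean()),int(v.mean());a,b=max(cv-60,0),max(cu-110,0)
print('crop',a,b);cv2.imwrite('pics/c7.png',cv2.resize(im[a:a+120,b:b+160,::-1],(800,600),interpolation=2))
E
```

```text
{'time': 20.45, 'tool_pos': [0.4405, -0.3659, 0.1733], 'ee_rot': [3.141, -0.0018, -0.3753], 'wrist_force': [0.3859, 0.3156, -0.7967], 'width': 0.0006, 'joint_positions': [-0.7923, 0.1443, 1.3713, 0.0002, 1.6241, 1.1538]}
knob z 0.13032976901698462 2418
y 59 343 376 19 45 [0.1419 0.1426 0.1432 0.1437 0.1445] [-0.0001 -0.0522]
r 136 297 323 49 54 [0.0602 0.0792 0.0798 0.0802 0.0809] [ 0.0002 -0.0296]
crop 0 248
```

View pics/c7.png

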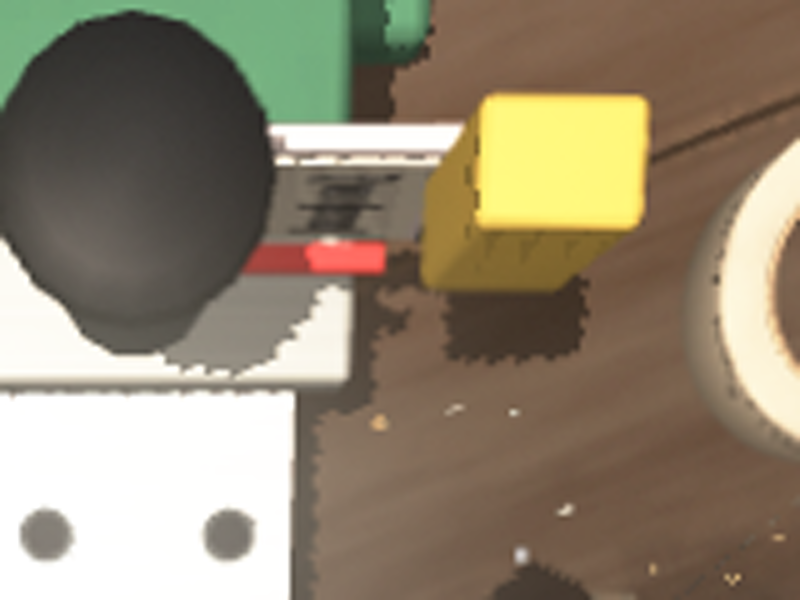

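```bash
python3 - <<'E'
from h import *
go([*g2w(-.003,-.0545),.15],GY)
E
```

```text
shift [0.1338 0.0544 0.0236] roll 0.001
```

Call:
carry_out --steps '[[[0.03, 0.01, 0], 0, 1], [[0.07, 0.03, 0], 0, 1], [[0.11, 0.05, 0], 0, 1], [[0.134, 0.0545, 0], 0, 1], [[0.134, 0.0545, 0.01], 0, 1], [[0.134, 0.0545, 0.02], 0, 1], [[0.134, 0.0545, 0.023], 0, 1], [[0.134, 0.0545, 0.023], 0, 1]]'

```text
time: 21.5
tool_pos: [0.5437, -0.4645, 0.1495]
ee_rot: [-3.142, 0.0, -0.375]
wrist_force: [0.3, 0.1, 0.4]
width: 0.0006
finger_force: 0.0
```

```bash
python3 - <<'E'
from h import *
st(); print(w2g(robot.get_obs()['tool_pos']))
E
```

```text
{'time': 21.5, 'tool_pos': [0.5437, -0.4645, 0.1495], 'ee_rot': [-3.1415, 0.0004, -0.3753], 'wrist_force': [0.2706, 0.0507, 0.3984], 'width': 0.0006, 'joint_positions': [-0.7863, 0.4761, 0.9971, -0.0001, 1.6688, 1.1599]}
[-0.00484175 -0.05407947]
```

Now 31 mm down to z = 0.1185, slowly.

Call:
carry_out --steps '[[[0.001, 0, 0.004], 0, 1], [[0.001, 0, 0.008], 0, 1], [[0.001, 0, 0.012], 0, 1], [[0.001, 0, 0.016], 0, 1], [[0.001, 0, 0.02], 0, 1], [[0.001, 0, 0.023], 0, 1], [[0.001, 0, 0.026], 0, 1], [[0.001, 0, 0.028], 0, 1], [[0.001, 0, 0.029], 0, 1], [[0.001, 0, 0.029], 0, 1]]'

```text
time: 22.75
tool_pos: [0.5452, -0.4655, 0.1204]
ee_rot: [3.141, -0.0, -0.375]
wrist_force: [0.1, -0.9, 1.0]
width: 0.0007
finger_force: 0.7
```

Call:
carry_out --steps '[[[0, 0, 0.001], 0, 1], [[0, 0, 0.002], 0, 1], [[0, 0, 0.002], 0, 1]]'

```text
time: 23.12
tool_pos: [0.5452, -0.4655, 0.1185]
ee_rot: [3.141, -0.0, -0.375]
wrist_force: [0.7, -0.9, 2.8]
width: 0.0005
finger_force: 0.9
```

Call:
carry_out --steps '[[[0, 0, -0.01], 0, 1], [[0, 0, -0.04], 0, 1], [[-0.03, 0, -0.055], 0, 1], [[-0.08, -0.03, -0.055], 0, 1], [[-0.12, -0.05, -0.055], 0, 1], [[-0.15, -0.06, -0.055], 0, 1], [[-0.17, -0.06, -0.055], 0, 1], [[-0.17, -0.06, -0.055], 0, 1], [[-0.17, -0.06, -0.055], 0, 1]]'

```text
time: 24.25
tool_pos: [0.4094, -0.3475, 0.1737]
ee_rot: [-3.142, -0.0, -0.375]
wrist_force: [-0.3, -0.0, -0.0]
width: 0.0007
finger_force: 0.0
```

```bash
python3 - <<'E'
from h import *
st(); s=snap('wrist');P=cloud(s);g=w2g(P);z=P[...,2];im=s['image']
m=(z>.115)&(z<.14)&(np.hypot(*np.moveaxis(g-[.001,.001],-1,0))<.018);print('knob z',np.median(z[m]),m.sum())
hsv=cv2.cvtColor(im,cv2.COLOR_RGB2HSV).astype(int)
near=(abs(g[...,1]+.045)<.04)&(abs(g[...,0])<.04)&(z>.05)&(z<.2)
y=(abs(hsv[...,0]-27)<6)&(hsv[...,1]>120)&near
r=((hsv[...,0]<8)|(hsv[...,0]>172))&(hsv[...,1]>130)&near
for n,k in(('y',y),('r',r)):
    v,u=np.where(k);print(n,k.sum(),u.min(),u.max(),v.min(),v.max(),np.percentile(z[k],[5,25,50,75,95]).round(4),g[k].mean(0).round(4))
m=(abs(z-.045)<.004)&(abs(g[...,1])<.05)&(g[...,0]<.0)&(g[...,0]>-.1);print('blk',g[m].min(0),g[m].max(0))
m=(abs(z-.08)<.005)&(abs(g[...,1]+.1)<.05)&(abs(g[...,0]+.085)<.04);print('tin',g[m].mean(0),m.sum())
v,u=np.where(y);cu,cv=int(u.mean()),int(v.mean());a,b=max(cv-60,0),max(cu-110,0)
cv2.imwrite('pics/c8.png',cv2.resize(im[a:a+120,b:b+160,::-1],(800,600),interpolation=2))
E
```

```text
{'time': 24.25, 'tool_pos': [0.4094, -0.3475, 0.1737], 'ee_rot': [-3.1415, -0.0005, -0.3754], 'wrist_force': [-0.3048, -0.0487, -0.0181], 'width': 0.0007, 'joint_positions': [-0.8095, 0.0664, 1.4558, 0.0003, 1.619, 1.1367]}
knob z 0.12895462801397367 86Traceback (most recent call last):
  File "<stdin>", line 9, in <module>
    return umr_minimum(a, axis, None, out, keepdims, initial, where)
ValueError: zero-size array to reduction operation minimum which has no identity
```

Call:
carry_out --steps '[[[0.03, 0.02, -0.03], 0, 1], [[0.05, 0.03, -0.05], 0, 1], [[0.05, 0.03, -0.05], 0, 1], [[0.05, 0.03, -0.05], 0, 1]]'

```text
time: 24.8
tool_pos: [0.4443, -0.393, 0.2222]
ee_rot: [-3.14, 0.002, -0.375]
wrist_force: [0.6, 0.1, 0.3]
width: 0.0005
finger_force: 0.0
```

```bash
python3 - <<'E'
from h import *
st(); s=snap('wrist');P=cloud(s);g=w2g(P);z=P[...,2];im=s['image']
m=(z>.115)&(z<.14)&(np.hypot(*np.moveaxis(g-[.001,.001],-1,0))<.018);print('knob z',np.median(z[m]),m.sum())
hsv=cv2.cvtColor(im,cv2.COLOR_RGB2HSV).astype(int)
near=(abs(g[...,1]+.045)<.04)&(abs(g[...,0])<.04)&(z>.05)&(z<.2)
y=(abs(hsv[...,0]-27)<6)&(hsv[...,1]>120)&near
r=((hsv[...,0]<8)|(hsv[...,0]>172))&(hsv[...,1]>130)&near
v,u=np.where(y);cu,cv=int(u.mean()),int(v.mean());a,b=max(cv-60,0),max(cu-110,0)
cv2.imwrite('pics/c8.png',cv2.resize(im[a:a+120,b:b+160,::-1],(800,600),interpolation=2))
for n,k in(('y',y),('r',r)):
    v,u=np.where(k);print(n,k.sum(),u.min(),u.max(),v.min(),v.max(),np.percentile(z[k],[5,25,50,75,95]).round(4),g[k].mean(0).round(4))
m=(abs(z-.045)<.004)&(abs(g[...,1])<.05)&(g[...,0]<.0)&(g[...,0]>-.1);print('blk',g[m].min(0),g[m].max(0))
m=(abs(z-.08)<.005)&(abs(g[...,1]+.1)<.05)&(abs(g[...,0]+.085)<.04);print('tin',g[m].mean(0),m.sum())
E
```

```text
{'time': 24.8, 'tool_pos': [0.4443, -0.393, 0.2222], 'ee_rot': [-3.1405, 0.0022, -0.3751], 'wrist_force': [0.6446, 0.0848, 0.2687], 'width': 0.0005, 'joint_positions': [-0.8198, 0.1836, 1.2301, 0.0001, 1.7304, 1.1261]}
knob z 0.1303142843726148 1523
y 94 298 321 63 81 [0.117  0.1178 0.1181 0.1186 0.1197] [-0.0011 -0.0546]
r 54 269 292 74 78 [0.0783 0.079  0.0796 0.0801 0.0809] [-0.0002 -0.0274]
blk [-0.05844346 -0.02873021] [-0.01722919  0.03070007]
tin [-0.08495686 -0.09964791] 1418
```

View pics/c8.png

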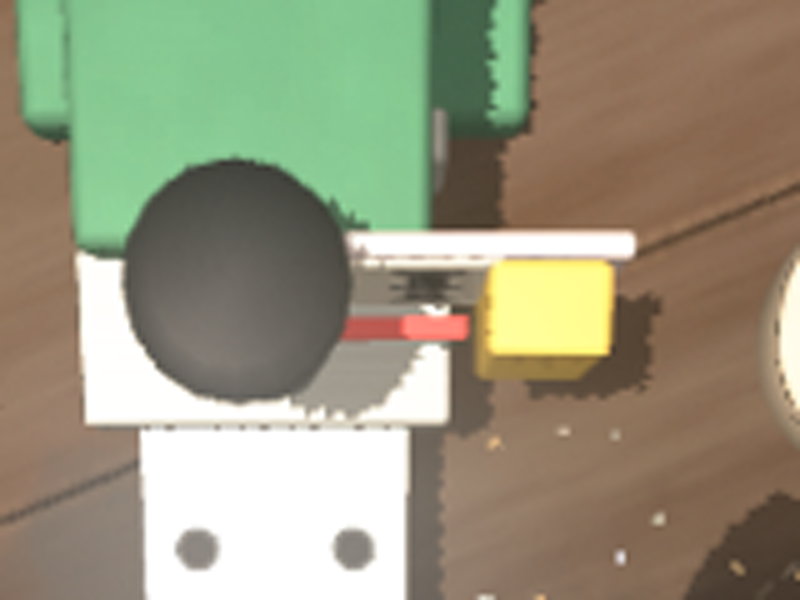

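Everything is in place: the rider's lower edge is at about 78 mm, the pointer at about 78.5 mm, and the knob at 130 mm.

```bash
python3 -c "
from h import *
print(robot.close_job())"
```

```text
the job is handed in; nothing more can be done
None
```

I finished the task and handed it in at about 25 s; no verdict came back. By the last wrist picture the tin stands about 100 mm to the side, the block is against the stop, the head is seated (knob at 130 mm), and the rider's lower edge is within about 1 mm of the pointer.

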